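# Charge the milling jar through a hand chute

### The arm

A 6-joint arm with a two-finger parallel gripper is mounted at the origin on a cart in front of the work surface, level with it; the furniture and walls round the work are solid. World frame = base frame: x ahead of the robot, y to its left, z up, the work surface at z = 0. Lengths are in m, angles in rad, forces in N, time in s.
With the tool pointing down it reaches from about 0.325 to 0.75 m from the base axis. Payload 7.6 kg.
Tool frame: the origin (TCP) lies on the centre line of the jaws, within the pads' length; the fingertips stand 17 mm ahead of it and the grasp point (between the pads) lies 2 mm behind it; z points along the fingers, y is the line along which they close (so a half turn about z gives the same grasp; the last joint's range is limited). The gripper opens to 85 mm and grips with 20 to 120 N. Pads are 22 mm wide; open, the fingers measure 114 mm over their backs; the gripper's body (76 mm by 85 mm) begins 54 mm behind the grasp point. The pads swing forward as they close: fully open they stand 13 mm farther back than shut.
Start: joints at [-1.313, 0.052, 1.401, -0, 1.689, -0.07], TCP at [0.169, -0.497, 0.248] pointing down, gripper open.
Joint ranges: [-2.9, 2.9], [-0.91, 2.17], [0.12, 2.37], [-1.06, 4.2], [0.26, 2.73], [-2.93, 2.93]. Speed limits (rad/s): [2.57, 2.57, 3.01, 3.14, 3.14, 3.14].

### API

Orientations are given as a unit quaternion [w, x, y, z].
In Python, from plant import ctrl, fingers, solver, readout, viewer gives the robot as it stands. Calls block until the motion is done:
- ctrl.move_pose(position, orientation): joint-space move of the TCP to a pose.
- ctrl.move_straight(position, rotation=None, max_speed=0.15, contact_N=None): straight line of the TCP; rotation=None keeps the orientation; max_speed is the mean speed in m/s. With contact_N (N) it stops when the force on the tool has changed by that much, and returns True; else False.
- ctrl.move_j(angles): joint-space move.
- fingers.set_gripper(opening): finger opening in m; the grip force is fixed at half the most; returns when the fingers have stopped.
- ctrl.sleep(seconds).
- solver.solve_ik(position, orientation): joint angles nearest the present ones, or None.
- readout.observe(): the state.
- viewer.read_camera(name): name is "scene" or "top" or "wrist"; returns the picture (400x640x3 uint8, red, green, blue); there is no depth.
- viewer.calibration(name): a dict with "camera_matrix" (3x3 intrinsics, pixels), "view" (4x4, takes a point from world to camera coordinates). Camera axes: x right, y up, looking along -z (the intrinsics and any distortion apply to the point x, -y, -z); pixel columns grow to the right and rows downward; lengths in m; the calibration is good to about 2 mm. A picture is of the moment at which its call begins: read the wrist's pose just before it. calibration takes no time and is no camera call; for the wrist camera it gives the pose at the moment of the call.
A pose or a line that the arm cannot do raises ctrl.PlanningError and nothing moves.
- ctrl.close_job(): hands the job in; it is judged then, once.
The state is a dict: "t": time; "q": joint angles; "qd": joint speeds; "tau": joint torques, N m; "position": TCP position; "tcp_rot": TCP orientation; "ft_force": force on the tool from outside, world axes, zero at the start; "torque": the same for the moment, N m; "width": finger opening in m; "grip_force": force on a finger pad.
Only numpy, scipy, OpenCV 4.12 (cv2) and the standard library are available. Lean on these libraries where they do the work, as an engineer would, in place of code of your own. Each camera call takes 0.05 s, during which the arm holds its last target. There are 200 camera calls.

### The job

Pick up the steel chute by its black tab, carry it level to the white porcelain milling jar on its pedestal so that nothing slides out, rest the open lip of the chute lightly on the rim of the jar's mouth, and then, keeping it resting there, tip it until all five brass-coloured grinding cylinders have slid into the jar; the lip must still be resting on the rim when the last one is in. Stand the empty chute back on the worktop on its two feet and let go. The porcelain is brittle, so only light touches; do not disturb the beaker, the conical flask or the blue can.

Things in the scene. Friction and masses are not known exactly. Their poses are not given: they have to be found in the camera images.
- chute: Loose steel channel, 140 to 220 g, open above and at its +x end (the lip), closed at -x. Origin on the worktop under the handle; x points to the lip, z up. Spans x = -60 to +90 mm; 24 mm wide outside, 20 inside; floor from z = 8 (underside) to 10 mm, wall tops z = 33 mm. Stands on two feet 8 mm high, 50 mm across in y, 10 mm long, at x = -45 and +35 mm. Pieces pass below its handle tab.
- chute_grip (a point): Point to grip: on the black plastic tab that stands across the channel at chute x = 0, 62 mm above the chute's origin. The tab is 12 mm thick in chute x, 26 mm wide in y, from z = 33 to 80 mm; take it from above with the fingers closing along the chute's x.
- chute_lip (a point): Middle of the lower edge of the chute's open lip: chute x = 90 mm, z = 8 mm.
- cyl_0: One of five brass-coloured grinding cylinders with domed ends, 12 mm in diameter, 18 mm long, 12 g, lying lengthwise in one row in the chute. Origin on its side, 6 mm from its axis at mid-length (its underside as it lies at the start). On the smooth steel they begin to slide when the chute is tilted nose-down by about 12 to 25 degrees; the friction is not known beforehand.
- cyl_1: One of five brass-coloured grinding cylinders with domed ends, 12 mm in diameter, 18 mm long, 12 g, lying lengthwise in one row in the chute. Origin on its side, 6 mm from its axis at mid-length (its underside as it lies at the start). On the smooth steel they begin to slide when the chute is tilted nose-down by about 12 to 25 degrees; the friction is not known beforehand.
- cyl_2: One of five brass-coloured grinding cylinders with domed ends, 12 mm in diameter, 18 mm long, 12 g, lying lengthwise in one row in the chute. Origin on its side, 6 mm from its axis at mid-length (its underside as it lies at the start). On the smooth steel they begin to slide when the chute is tilted nose-down by about 12 to 25 degrees; the friction is not known beforehand.
- cyl_3: One of five brass-coloured grinding cylinders with domed ends, 12 mm in diameter, 18 mm long, 12 g, lying lengthwise in one row in the chute. Origin on its side, 6 mm from its axis at mid-length (its underside as it lies at the start). On the smooth steel they begin to slide when the chute is tilted nose-down by about 12 to 25 degrees; the friction is not known beforehand.
- cyl_4: One of five brass-coloured grinding cylinders with domed ends, 12 mm in diameter, 18 mm long, 12 g, lying lengthwise in one row in the chute. Origin on its side, 6 mm from its axis at mid-length (its underside as it lies at the start). On the smooth steel they begin to slide when the chute is tilted nose-down by about 12 to 25 degrees; the friction is not known beforehand.
- pedestal: Grey base plate (94 x 94 mm, fixed to the worktop, origin under its centre, z up) of a height-adjustable pedestal that carries the jar exactly above its centre. Its height setting is not measured: the jar's underside stands 36 to 61 mm above the worktop, so the rim is somewhere between 136 and 161 mm; find it by touch or sight. The setting is locked and does not yield.
- jar_axis (a point): The jar's vertical axis, at the worktop's height. Jar: white porcelain, 100 mm high, 80 mm in diameter for its lower 60 mm, sloping shoulder, narrow neck for the upper 17 mm: 46 mm outside, round mouth 36 mm inside, 5 mm wall; inner floor 8 mm above its underside. It is held in a collar 87 mm across and cannot be lifted or tipped.
- beaker: Bystander: clear glass beaker, 61 x 65 x 81 mm, loose; origin under its centre.
- conical_flask: Bystander: conical flask with an orange filling, 66 mm in diameter, 100 mm high, loose; origin under its centre.
- blue_can: Bystander: blue spray can, 46 mm in diameter, 161 mm high, loose; origin under its centre.

How it is judged:
By the outcome, as a careful person would: the job done as asked, in the order asked, and still so for the second after the job is handed in, with the robot touching nothing.
It also fails if it takes over 54 s, if anything falls off the work surface, if the arm or the gripper's body presses on something with over 40 N, if the wrist force passes 120 N, or if a joint passes its speed limit or range.

## Working session

There is one attempt and no reset: what is moved stays moved. The work goes in short steps, each a Python script; the robot and the scene stay as the last script left them, time stands still between calls to the robot, and variables do not carry over. Pictures are saved under pics/ and viewed, at most 10 in all, crops included, and the job is handed in when it is done.

```bash
mkdir -p pics; ls
python3 - <<'E'
from plant import ctrl, fingers, solver, readout, viewer
import cv2
for n in ("scene","top"):
    im=viewer.read_camera(n); cv2.imwrite(f"pics/{n}0.png",im[:,:,::-1])
    c=viewer.calibration(n); print(n,c)
s=readout.observe(); print(s)
E
```

```text
pics
scene {'camera_matrix': array([[417.61135692,   0.        , 317.21107115],
       [  0.        , 417.61135692, 198.18550039],
       [  0.        ,   0.        ,   1.        ]]), 'view': array([[-0.8466286 , -0.53189756,  0.01746408,  0.39740742],
       [ 0.39949981, -0.61352418,  0.68116663, -0.38794502],
       [-0.35159624,  0.58367205,  0.73192009, -0.81913235],
       [ 0.        ,  0.        ,  0.        ,  1.        ]])}
top {'camera_matrix': array([[450.25861645,   0.        , 323.00766993],
       [  0.        , 450.25861645, 195.83714682],
       [  0.        ,   0.        ,   1.        ]]), 'view': array([[ 0.01961226, -0.99978297,  0.00702713, -0.17481943],
       [ 0.99512437,  0.02019941,  0.09653743, -0.56897488],
       [-0.09665842,  0.00509955,  0.99530455, -1.04518424],
       [ 0.        ,  0.        ,  0.        ,  1.        ]])}
{'t': 0.1, 'q': array([-1.31333294e+00,  5.28053844e-02,  1.40161678e+00, -6.06583090e-06,
        1.68860539e+00, -7.02857682e-02]), 'qd': array([ 0.00026292, -0.00272046, -0.00281745, -0.00152101, -0.00049378,
       -0.00071347]), 'tau': array([ 7.82119969e-04, -3.82583356e+01, -3.60984492e+01, -1.20305958e-04,
        4.79690687e-03,  9.56815342e-06]), 'position': array([ 0.16896952, -0.49680913,  0.24754333]), 'tcp_rot': array([-7.14027509e-04,  9.86602387e-01,  1.63141700e-01, -7.00461631e-05]), 'ft_force': array([-0.05522976, -0.00064825, -0.08107061]), 'torque': array([ 0.00987564,  0.08280701, -0.01125704]), 'grip_force': 0.0, 'width': 0.08519311719402159}
```

View pics/scene0.png

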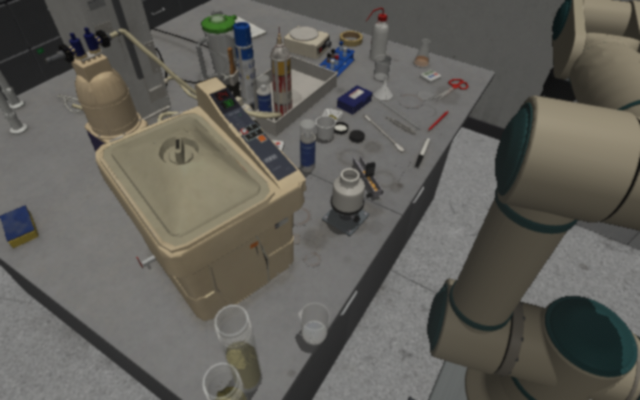

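View pics/top0.png

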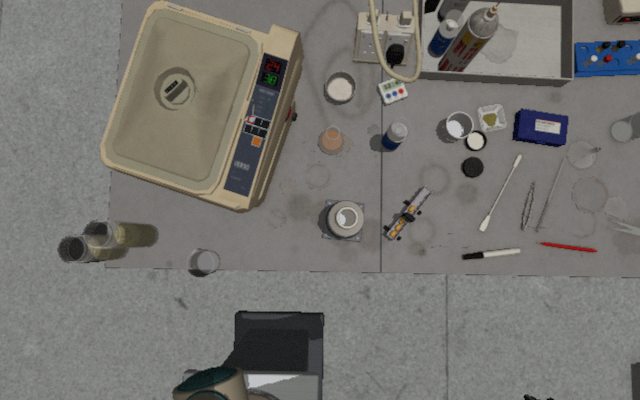

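The scene shows the jar near (348,190) and the blue can near (307,145). In the top view the jar is near (346,217), the chute (407,213), the flask (331,138) and the can (395,137). I'll enlarge the top view.

Run:
```python
import cv2
a=cv2.imread("pics/top0.png")[170:250,320:440]; cv2.imwrite("pics/topc.png",cv2.resize(a,None,fx=6.5,fy=6.5,interpolation=cv2.INTER_CUBIC))
a=cv2.imread("pics/scene0.png")[140:240,310:400]; cv2.imwrite("pics/scenec.png",cv2.resize(a,None,fx=6,fy=6,interpolation=cv2.INTER_CUBIC))
```

```text
(no output)
```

View pics/topc.png

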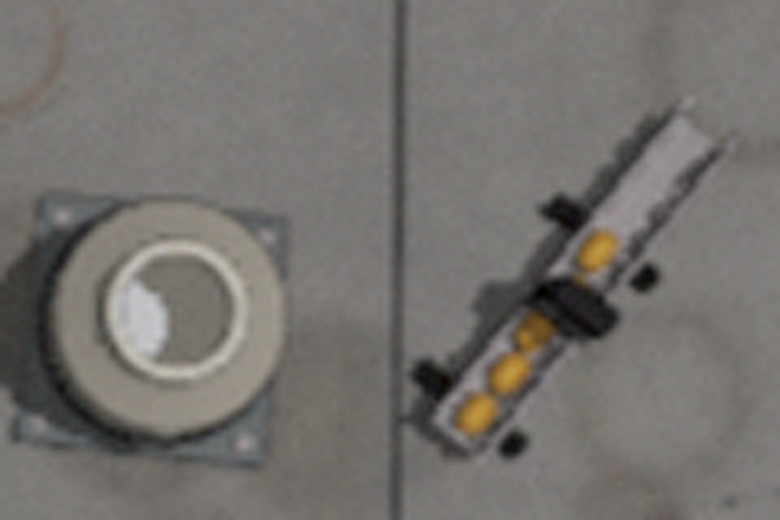

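View pics/scenec.png

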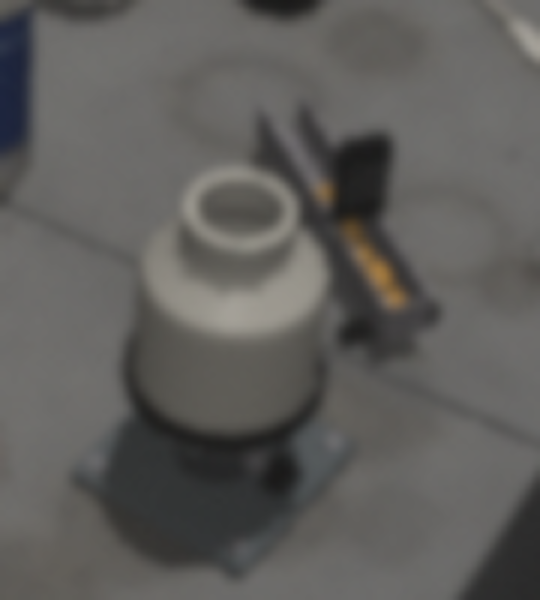

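The top crop shows the lip wall tops at (688,103) and (730,145), the tab top at (575,305), the feet at (565,210), (645,277), (432,377), (513,443), and the rim centre at (175,309). In the scene crop the rim centre is at (242,210), with left and right edges at 182 and 302. The lip points away from the robot to the right, and the cylinders sit near the rear.

```bash
cat > h.py <<'E'
from plant import ctrl, fingers, solver, readout, viewer
import numpy as np, cv2
from scipy.spatial.transform import Rotation as R
from scipy.optimize import least_squares
def proj(n,p,c=None):
    c=c or viewer.calibration(n); q=c["view"][:3,:3]@np.asarray(p,float)+c["view"][:3,3]
    u=c["camera_matrix"]@np.array([q[0],-q[1],-q[2]]); return u[:2]/u[2]
def onz(n,px,z,c=None):
    c=c or viewer.calibration(n)
    return np.r_[least_squares(lambda a:proj(n,[a[0],a[1],z],c)-px,[.4,-.2]).x,z]
def tool(yaw,pitch,s):   # chute yaw, nose-down pitch -> quat wxyz, chute R
    Rc=R.from_euler("ZY",[yaw,pitch]).as_matrix()
    T=np.column_stack([s*Rc[:,1],s*Rc[:,0],-Rc[:,2]])
    q=R.from_matrix(T).as_quat(); return q[[3,0,1,2]],Rc
E
python3 - <<'E'
from h import *
T=lambda u,v:np.array([320+(u+.5)/6.5-.5,170+(v+.5)/6.5-.5]); S=lambda u,v:np.array([310+(u+.5)/6-.5,140+(v+.5)/6-.5])
a,b=T(175,309),S(242,210)
r=least_squares(lambda p:np.r_[proj("top",p)-a,proj("scene",p)-b],[.4,-.2,.15]);print("rim",r.x,r.fun)
h=r.x[2]
for z in (.136,.148,.161):print("top rim",onz("top",a,z), "diam",np.linalg.norm(onz("top",T(102,309),z)-onz("top",T(247,309),z)))
for z in (.0,.01):print("plate",onz("top",T(152.5,328),z))
f=[onz("top",T(*p),.006) for p in((565,210),(645,277),(432,377),(513,443))]
F=(f[0]+f[1])/2;B=(f[2]+f[3])/2;d=F-B;print("feet",F,B,np.linalg.norm(d),np.degrees(np.arctan2(d[1],d[0])))
print("org",F-d/np.linalg.norm(d)*.035)
L=(onz("top",T(688,103),.033)+onz("top",T(730,145),.033))/2;C=onz("top",T(575,305),.08);print("lip",L,"tab",C)
d=L-B;print(np.degrees(np.arctan2(d[1],d[0])),np.linalg.norm(d[:2]))
E
```

```text
rim [ 0.51505362 -0.21298474  0.15952772] [ 0.21085126  0.49990966 -0.62340945 -0.08228121]
top rim [ 0.51727788 -0.21390099  0.136     ] diam 0.047626167121021225
top rim [ 0.51666972 -0.21320202  0.148     ] diam 0.04703110810862362
top rim [ 0.51601089 -0.21244481  0.161     ] diam 0.046386460845196854
plate [ 0.51688515 -0.21349698  0.        ]
plate [ 0.5164448  -0.21299045  0.01      ]
feet [ 0.55158473 -0.38193648  0.006     ] [ 0.48853469 -0.33263612  0.006     ] 0.08003644995565981 -38.022711938328456
org [ 0.5240129 -0.3603774  0.006    ]
lip [ 0.59416466 -0.41452052  0.033     ] tab [ 0.52428579 -0.35631033  0.08      ]
-37.78285616378613 0.1336515865331611
```

Run:
```python
from h import *
O=np.array([.524,-.360,0]);J=np.array([.516,-.213,0])
for s in(1,-1):
    q,_=tool(np.radians(-38),0,s);print("pick",s,np.round(solver.solve_ik(O+[0,0,.06],q),2))
    for psi in(20,40,60,75,90):
        y=np.radians(psi)
        for p in(0,20,40):
            q,Rc=tool(y,np.radians(p),s); lip=J-.017*np.array([np.cos(y),np.sin(y),0])+[0,0,.155]
            t=lip+Rc@np.array([-.09,0,.052]); k=solver.solve_ik(t,q); print(s,psi,p,None if k is None else np.round(k,2))
```

```text
pick 1 [-0.66  0.49  1.26 -0.    1.39  0.  ]
1 20 0 [-0.62 -0.05  1.58 -0.    1.61 -0.97]
1 20 20 [-0.45  0.17  1.33 -0.26  1.88 -0.85]
1 20 40 [-0.33  0.43  1.08 -0.5   2.15 -0.84]
1 40 0 [-0.65  0.05  1.49 -0.    1.61 -1.35]
1 40 20 [-0.45  0.16  1.34 -0.32  1.78 -1.19]
1 40 40 [-0.28  0.35  1.18 -0.62  1.97 -1.13]
1 60 0 [-0.65  0.15  1.38 -0.    1.61 -1.7 ]
1 60 20 [-0.45  0.16  1.35 -0.35  1.66 -1.52]
1 60 40 [-0.26  0.24  1.3  -0.68  1.76 -1.38]
1 75 0 [-0.64  0.23  1.29 -0.    1.62 -1.95]
1 75 20 [-0.45  0.15  1.35 -0.34  1.57 -1.77]
1 75 40 [-0.25  0.16  1.4  -0.7   1.59 -1.57]
1 90 0 [-0.62  0.3   1.21 -0.    1.64 -2.19]
1 90 20 [-0.45  0.15  1.36 -0.31  1.49 -2.02]
1 90 40 [-0.25  0.08  1.49 -0.68  1.41 -1.77]Traceback (most recent call last):
  File "<stdin>", line 4, in <module>
    return _wrapfunc(a, 'round', decimals=decimals, out=out)
    return _wrapit(obj, method, *args, **kwds)
    result = getattr(arr, method)(*args, **kwds)
TypeError: unsupported operand type(s) for *: 'NoneType' and 'float'
```

Run:
```python
from h import *
O=np.array([.524,-.359,0]);q,_=tool(np.radians(-38),0,1)
ctrl.move_pose(O+[0,0,.16],q)
fingers.set_gripper(.05)
ctrl.move_straight(O+[0,0,.061],max_speed=.12)
s=readout.observe();print(s["t"],s["position"],s["ft_force"])
fingers.set_gripper(0.0)
s=readout.observe();print(s["t"],s["width"],s["grip_force"],s["ft_force"],s["torque"])
im=viewer.read_camera("wrist");cv2.imwrite("pics/w1.png",im[:,:,::-1])
```

```text
2.9667 [ 0.5245176  -0.3593546   0.06213142] [-0.1077341   0.44041882 -0.42032071]
3.3917 0.011222896160413363 59.06633913516998 [-1.02188341  0.22737443  2.6965818 ] [ 0.03122877  0.12696349 -0.02095645]
```

View pics/w1.png

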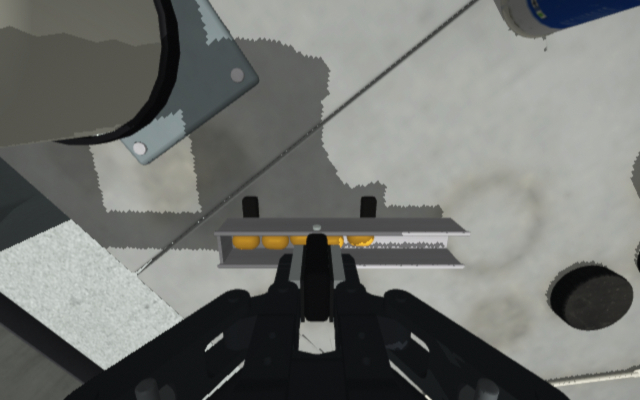

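The tab is gripped squarely (pads at 317,275 px) and all five cylinders are in the row.

Run:
```python
from h import *
s=readout.observe();gz=s["position"][2];print("gz",gz,s["tcp_rot"])
p=s["position"];q0,_=tool(np.radians(-38),0,1)
ctrl.move_straight(np.r_[p[:2],.26],max_speed=.1)
s=readout.observe();print(s["t"],s["position"],s["ft_force"])
y=np.radians(60);q,Rc=tool(y,0,1);J=np.array([.516,-.213,0])
lip=J-.017*Rc[:,0]+[0,0,.195]
t=lip+Rc@np.array([-.09,0,.054])
ctrl.move_straight(t,q,max_speed=.05)
s=readout.observe();print(s["t"],s["position"],t,s["ft_force"],s["torque"],s["width"])
im=viewer.read_camera("top");cv2.imwrite("pics/t2.png",cv2.resize(im[140:260,290:450,::-1],None,fx=5,fy=5,interpolation=cv2.INTER_CUBIC))
```

```text
gz 0.06172473655322536 [4.78699515e-04 8.98799836e-01 4.38358962e-01 2.12606545e-04]
5.5833 [ 0.52412881 -0.35912619  0.2593756 ] [ 0.71843929 -0.28381081 -2.65723445]
7.4417 [ 0.46254356 -0.30572155  0.24900772] [ 0.4625     -0.30566472  0.249     ] [ 0.53262541  0.12769576 -2.0714248 ] [-0.01127034 -0.00018826 -0.01918031] 0.011380659011813142
```

View pics/t2.png

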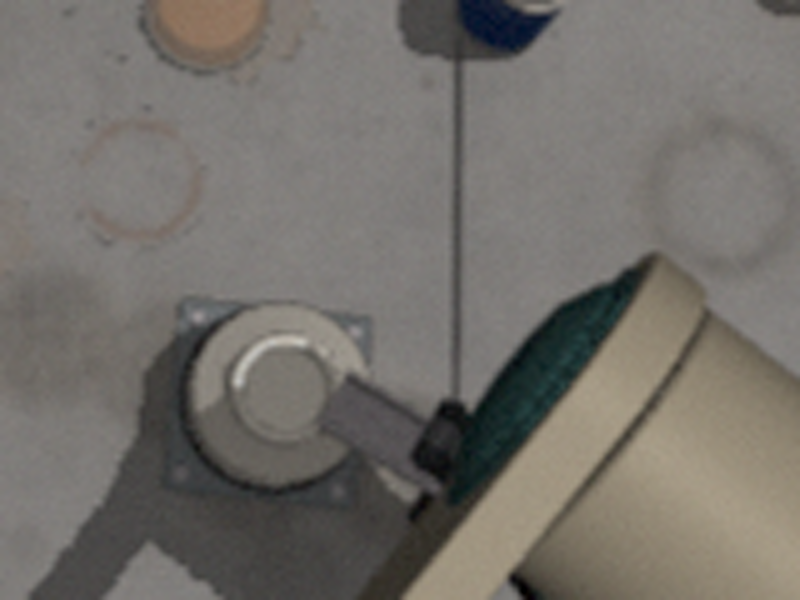

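The carried chute's lip is near (336,402) in the crop, beside the rim centre at (282,387).

Run:
```python
from h import *
y=np.radians(60);c,s=np.cos(y),np.sin(y)
f=lambda u,v:np.array([290+(u+.5)/5-.5,140+(v+.5)/5-.5])
J=onz("top",f(282,387),.155)
for z in(.195,.22):
    L=(onz("top",f(350,378),z)+onz("top",f(322,425),z))/2;d=J-L;print(z,L,J,"along",d[0]*c+d[1]*s,"lat",-d[0]*s+d[1]*c)
print(proj("top",[.516-.017*c,-.213-.017*s,.22])*5-[1450,700])
```

```text
0.195 [ 0.50913424 -0.23117767  0.195     ] [ 0.51653546 -0.2117446   0.155     ] along 0.02053014081719957 lat 0.0033068873178426373
0.22 [ 0.50801018 -0.22914703  0.22      ] [ 0.51653546 -0.2117446   0.155     ] along 0.019333594253195672 lat 0.001318103105139909
[330.34134699 400.71323724]
```

```bash
cat >> h.py <<'E'
def F(n=8):
    a=[]
    for _ in range(n): ctrl.sleep(.02); o=readout.observe(); a.append(np.r_[o["ft_force"],o["torque"]])
    return np.mean(a,0)
E
python3 - <<'E'
from h import *
y=np.radians(60);c,s=np.cos(y),np.sin(y)
p=readout.observe()["position"]+.002*np.array([c,s,0])+.001*np.array([-s,c,0])
p[2]=.170+.0537
ctrl.move_straight(p,max_speed=.06); f0=F();print("free",f0)
p[2]=.132+.0537
hit=ctrl.move_straight(p,max_speed=.012,contact_N=1.2)
o=readout.observe();print(hit,o["t"],o["position"],"rim",o["position"][2]-.0537,F()-f0)
p=o["position"];
for dz in(.0004,.0008):
    ctrl.move_straight(p-[0,0,dz],max_speed=.01);print(dz,readout.observe()["position"][2],F()-f0)
print(readout.observe()["t"]); np.save("f0.npy",f0)
E
```

```text
free [-0.07075366 -0.27029424 -2.63021922 -0.00557746 -0.01398888 -0.00799096]
True 9.4417 [ 0.4626226  -0.30359493  0.21382861] rim 0.16012861181235744 [-0.28032472 -1.5291503   7.64465058  0.15383834 -0.19478144 -0.03581087]
0.0004 0.2137439557437419 [-0.83845332 -1.25790043  7.37465052  0.23760453 -0.19581698  0.01565277]
0.0008 0.2136384345086348 [-1.07073516 -1.36506931  8.85820087  0.32161128 -0.12628066  0.04413108]
10.35
```

```bash
cat > tilt.py <<'E'
from h import *
import json
# state: command dz, pitch, pivot; piv_c: pivot in chute frame relative to origin, TCP at z=.0617
PC=np.array([.088,0,.008]); TC=np.array([0,0,.0617]); Y=np.radians(60)
def cmd(P,pitch,dz,v=.02):
    q,Rc=tool(Y,np.radians(pitch),1)
    ctrl.move_straight(P+Rc@(TC-PC)+[0,0,dz],q,max_speed=v)
def orange(im):
    h=cv2.cvtColor(im,cv2.COLOR_RGB2HSV)[130:370]; return int(cv2.inRange(h,(8,140,60),(28,255,255)).sum()/255)
def tilt(P,a,b,dz,step=1.5,target=2.5):
    f0=np.load("f0.npy")
    for k in np.append(np.arange(a+step,b,step),b):
        cmd(P,k,dz); f=F(5)-f0
        dz+=float(np.clip((f[2]-target)*-1/4e3,-.0006,.0008))*-1*-1 if False else float(np.clip((target-f[2])/4e3*-1,-.0004,.0008))
        n=orange(viewer.read_camera("wrist"))
        print(round(k,1),np.round(f,2)[:5],"dz",round(dz*1e3,2),n,round(readout.observe()["t"],1))
        if f[2]>12: break
    return dz,k
E
sed -i 's/^        dz+=.*/        dz+=float(np.clip((f[2]-target)\/4e3,-.0004,.0008))  # too heavy -> raise/' tilt.py
python3 - <<'E'
from tilt import *
o=readout.observe(); _,Rc=tool(Y,0,1)
P=np.array([.46262,-.30359,.21383])-Rc@(TC-PC)
f0=np.load("f0.npy"); dz=.0008
for i in range(4):
    cmd(P,0,dz,.01); f=F()-f0; print(dz,np.round(f,2))
    if abs(f[2]-2.5)<.8: break
    dz+=float(np.clip((f[2]-2.5)/4e3,-.0005,.001))
dz,k=tilt(P,0,9,dz)
json.dump([P.tolist(),k,dz],open("st.json","w"))
E
```

```text
0.0008 [ 0.03 -0.02  2.12  0.07 -0.06 -0.01]
1.5 [ 0.26  0.63  0.69  0.12 -0.06] dz 0.4 1125 11.2
3.0 [ 0.6   0.7   0.92  0.19 -0.11] dz 0.0 1140 11.6
4.5 [ 0.32  0.5   2.9   0.27 -0.19] dz 0.1 1145 12.0
6.0 [ 0.05 -0.1   3.16  0.26 -0.19] dz 0.27 1142 12.4
7.5 [ 0.3   0.11  2.95  0.22 -0.17] dz 0.38 1145 12.9
9.0 [ 0.09  0.64  2.48  0.25 -0.15] dz 0.38 1142 13.3
```

Force regulation works, so I'll keep tilting.

Run:
```python
from tilt import *
P,k,dz=json.load(open("st.json"));P=np.array(P)
dz,k=tilt(P,k,26,dz,step=1.2)
json.dump([P.tolist(),k,dz],open("st.json","w"))
a=viewer.read_camera("wrist");b=viewer.read_camera("scene")
b=cv2.resize(b[130:250,270:420],(500,400),interpolation=cv2.INTER_CUBIC)
cv2.imwrite("pics/k3.png",np.vstack([a[100:300,:500],b])[:,:,::-1])
```

```text
10.2 [-0.22 -0.22  2.22  0.2  -0.11] dz 0.31 1139 13.7
11.4 [ 0.25  0.28  2.79  0.22 -0.12] dz 0.38 1143 14.1
12.6 [ 0.23 -0.19  2.24  0.23 -0.12] dz 0.31 1136 14.5
13.8 [-0.22 -0.11  2.86  0.21 -0.1 ] dz 0.4 1143 14.8
15.0 [-0.51 -0.23  2.9   0.23 -0.13] dz 0.5 1144 15.2
16.2 [ 0.1  -0.06  2.34  0.21 -0.13] dz 0.46 1141 15.6
17.4 [-0.21 -0.24  2.87  0.2  -0.12] dz 0.56 1142 16.0
18.6 [-0.19 -0.18  2.46  0.22 -0.12] dz 0.55 1150 16.4
19.8 [-0.01  0.18  2.14  0.19 -0.1 ] dz 0.46 1122 16.8
21.0 [ 0.25 -0.47  3.22  0.17 -0.09] dz 0.64 674 17.2
22.2 [-0.23  0.32  3.26  0.2  -0.12] dz 0.83 156 17.6
23.4 [-0.18 -0.23  2.85  0.22 -0.1 ] dz 0.91 167 18.0
24.6 [-0.56  0.29  2.08  0.28 -0.11] dz 0.81 182 18.4
25.8 [ 0.21 -0.03  2.49  0.22 -0.1 ] dz 0.8 201 18.8
26.0 [ 0.15  0.47  2.07  0.3  -0.15] dz 0.7 208 19.2
```

View pics/k3.png

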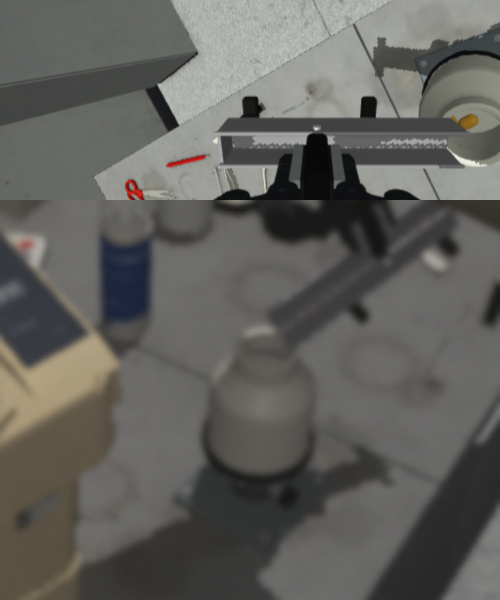

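The wrist view shows an empty channel and orange inside the jar mouth near (465,120). I'll check it closer, with a slightly steeper tilt as insurance.

Run:
```python
from tilt import *
P,k,dz=json.load(open("st.json"));P=np.array(P)
dz,k=tilt(P,k,30,dz,step=1.4)
json.dump([P.tolist(),k,dz],open("st.json","w"))
a=viewer.read_camera("wrist")[190:300,200:530]
cv2.imwrite("pics/k4.png",cv2.resize(a,(800,267),interpolation=cv2.INTER_CUBIC)[:,:,::-1])
```

```text
27.4 [-0.17  0.05  3.29  0.16 -0.1 ] dz 0.89 240 19.7
28.8 [ 0.09 -0.14  2.66  0.22 -0.07] dz 0.93 264 20.1
30.0 [-0.01  0.05  2.28  0.21 -0.08] dz 0.88 294 20.5
```

View pics/k4.png

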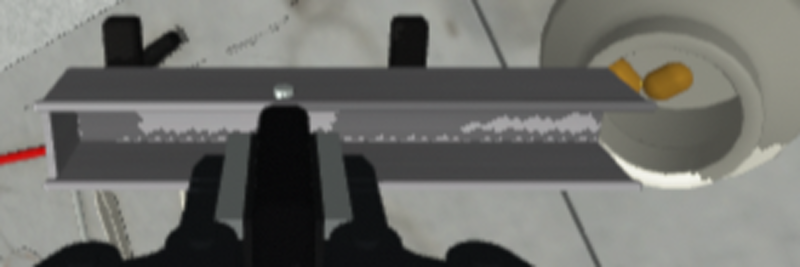

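The channel is empty and the cylinders lie deep in the jar (650,80). I'll take the chute back to its spot.

Run:
```python
from tilt import *
p=readout.observe()["position"]
ctrl.move_straight(p+[0,0,.04],max_speed=.06)
q,_=tool(np.radians(-38),0,1); O=np.array([.524,-.359,0])
ctrl.move_straight(O+[0,0,.26],q,max_speed=.05)
ctrl.move_straight(O+[0,0,.072],max_speed=.1)
f0=F()
hit=ctrl.move_straight(O+[0,0,.058],max_speed=.012,contact_N=1.5)
o=readout.observe();print(hit,o["t"],o["position"],F()-f0)
if o["position"][2]<.064:
    ctrl.move_straight(np.r_[o["position"][:2],o["position"][2]+.0005],max_speed=.01)
    print(readout.observe()["position"],F()-f0)
    fingers.set_gripper(.05)
    o=readout.observe();print(o["width"],o["t"],o["ft_force"])
    ctrl.move_straight(O+[0,0,.18],max_speed=.08)
    a=viewer.read_camera("wrist");b=viewer.read_camera("scene")
    b=cv2.resize(b[120:250,250:410],(640,520),interpolation=cv2.INTER_CUBIC)
    cv2.imwrite("pics/e5.png",cv2.resize(np.vstack([a,b]),(417,600),interpolation=cv2.INTER_AREA)[:,:,::-1])
    print(readout.observe()["t"])
```

```text
True 26.5583 [ 0.52391814 -0.35893891  0.06169221] [-1.38961096e-01 -7.11345302e-02  7.83016347e+00 -7.23487646e-02
 -7.63532600e-02 -2.11065922e-03]
[ 0.52373348 -0.35882468  0.06188593] [-0.81307514  0.27484163  2.41917623  0.01626489  0.06335362  0.02280746]
0.04994937783910379 27.65 [-0.42268466 -0.59417883 -0.30631231]
29.375
```

View pics/e5.png

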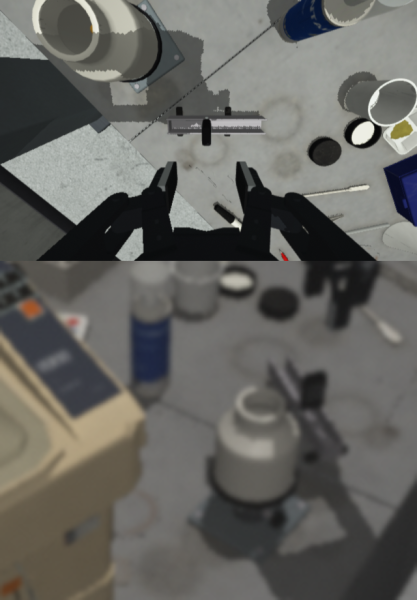

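The chute stands empty on its feet (215,125), clear of the gripper, and the can is where it was.

```bash
python3 -c "
from plant import ctrl
print(ctrl.close_job())"
```

```text
the job is handed in; nothing more can be done
None
```

I handed the job in at about 29 s of the 54 s: the cylinders slid into the jar at about 20° of tilt with the lip held on the rim at 2–3 N (about 9 N for a moment while finding the rim), and the chute stands empty on its feet; I saw two of the five through the mouth and infer the rest from the empty channel.

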